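# Cover the winder and press its keyed shaft home

## Task

Set the loose yellow dust cover onto the rim of the winder's drum so that it sits seated and level, and let go of it. Then take the keyed shaft with the red grip from the tool block, put it down through the cover's collar into the hub, turn it until its key slips into the keyway, and keep pushing until the shaft is fully home and the spring plunger under it is pressed right down. Finish while still gripping the shaft and holding it pressed down, with the cover still seated; leave the other tools, jars and bottles standing where they are.

Things in the scene. Friction and masses are not known exactly. Their poses are not given: they have to be found in the camera images.
- winder: fixed winder gear case: grey base 170 x 140 mm; on it an open blue round drum, 122 mm outside, 112 mm inside diameter, its rim 60 mm above the origin; aluminium pulley on its +x side (to 89 mm from the axis, 58 mm high). Origin: centre of the underside, on the drum's axis; z up. Cover seated: its origin 52 mm above this one
- hub_mouth (a point): centre of the top face of the fixed steel hub (40 mm wide) in the drum, 54 mm above winder's origin; axes as winder's. Bore 21.8 mm, open on top. One keyway: slot 8 mm wide, out to 17 mm from the axis, marked yellow at its end. It points within 0.5 rad either way (about z) of winder's +x; not reported: see it from above, even through the cover, or find it by turning the shaft. Hub cannot turn
- plunger (a joint): brass spring plunger down in the hub's bore: 0 = up (its top 24 mm below hub_mouth), grows downward to 0.008 m = fully pressed; about 5 N to start, 10.6 N fully pressed; springs back and lifts the shaft when let go. Only reached by the shaft with its key in the keyway
- cover: loose dust cover, about 0.16 kg: yellow disc 132 mm diameter, 8 to 13 mm above the origin, on six lugs 8 mm long that fit inside the drum rim with 2.5 mm play; on top a round black collar, 56 mm outside, 48 mm inside diameter, 13 to 39 mm above the origin, open right through, is the grip. Round: yaw is free. Origin on its axis at the lugs' feet, z up
- shaft: keyed shaft, 0.3 kg, upright. Origin: lower tip; z up. Tapered pilot 20 mm diameter; brass key on +x, 6 mm wide, 14 to 32 mm up (lowest 3 mm a V edge), out to 15 mm radius; flange 40 mm diameter, 32 to 37 mm; neck 16 mm; red grip 46 (x) x 16 (y) mm, 90 to 126 mm up, +x end yellow. Tip 32 mm below hub_mouth when home (flange on hub), 14 mm with key on hub top
- block: fixed wooden tool block 70 x 180 x 44 mm (x, y, z) with two holes, 33 mm diameter, 38 mm deep, at y = -55 and +55 mm; origin at the centre of its underside. The shaft hangs by its flange in one hole (tip 12 mm above the table), the drift in the other
- drift: plain steel drift with a round green knob and NO key, 98 mm long, standing in the tool block's other hole; leave it there; origin at its lower tip
- red_bottle: red plastic bottle, 72 mm diameter, 220 mm tall; bystander; origin at the centre of its underside
- amber_jar: amber glass jar with yellow cap, 64 mm diameter, 75 mm tall; bystander; origin at the centre of its underside
- white_jar: white jar with blue cap, 60 mm diameter, 90 mm tall; bystander; origin at the centre of its underside
- tin: blue and yellow tin, 96 mm diameter, 120 mm tall; bystander; origin at the centre of its underside
- hammer: hammer with a green handle lying flat, 260 mm long along its x; bystander; origin at the middle of its length, underside
- screwdriver: orange screwdriver lying flat, 200 mm long along its x; bystander; origin at the middle of its length, underside
- wrench: steel wrench lying flat, 180 mm long along its x; bystander; origin at the middle of its length, underside

How it is judged (in metres and radians):
On the way, in this order (a step that is already met when the one before it is completed fails the run):
1. the cover sits seated and level on the drum rim, let go of, with the shaft not yet in the hub (z of cover in the frame of winder between 0.05 and 0.0545 m and horizontal distance between cover and winder below 0.006 m and angle between cover's own z axis and vertical below 0.035 rad and contact force between the fingers and cover below 0.1 N and linear speed of cover below 0.01 m/s and horizontal distance between shaft and winder above 0.05 m), for 0.3 s.
2. the shaft stands in the hub with its key in the keyway (more than 5 mm below the hub's top face), the cover still seated (z of cover in the frame of winder between 0.05 and 0.0545 m and horizontal distance between cover and winder below 0.006 m and angle between cover's own z axis and vertical below 0.035 rad and horizontal distance between shaft and winder below 0.003 m and angle between shaft's own z axis and vertical below 0.06 rad and z of shaft in the frame of winder below 0.035 m), for 0.1 s.
At the end, for the whole second after the job is handed in: for the last second: fingers grip the shaft (over 2 N), plunger pressed 6 of its 8 mm or more, shaft tip within 2.5 mm of home height and 3 mm of the drum axis, upright within 0.06 rad, at rest; cover within 2 mm of seated height and 6 mm of the axis, level within 0.035 rad (z of cover in the frame of winder between 0.05 and 0.0545 m and horizontal distance between cover and winder below 0.006 m and angle between cover's own z axis and vertical below 0.035 rad and horizontal distance between shaft and winder below 0.003 m and angle between shaft's own z axis and vertical below 0.06 rad and z of shaft in the frame of winder below 0.0245 m and value of joint plunger above 0.006 m and contact force between the fingers and shaft above 2 N and linear speed of shaft below 0.01 m/s); the arm keeps its last pose, push and grip.
It fails at once if a bystander (drift, bottle, jar, tin, hammer, screwdriver or wrench) is moved more than 30 mm (distance of any of drift, red_bottle, amber_jar, white_jar, tin, hammer, screwdriver, wrench from where it was at the start of the episode above 0.03 m).
It fails at once if the drift, bottle, a jar or the tin is tipped over (angle between any of drift, red_bottle, amber_jar, white_jar, tin's own z axis and vertical above 0.6 rad).
It also fails if it takes over 72 s, if anything falls off the work surface, if the arm or the gripper's body presses on something with over 40 N, if the wrist force passes 120 N, or if a joint passes its speed limit or range.

## Robot

A 6-joint arm with a two-finger parallel gripper is mounted at the origin on the work surface. World frame = base frame: x ahead of the robot, y to its left, z up, the work surface at z = 0. Lengths are in m, angles in degrees, forces in N, time in s.
With the tool pointing down it reaches from about 0.35 to 0.875 m from the base axis. Payload 4.2 kg.
Tool frame: the origin (TCP) lies at the centre of the arm's flange, where the gripper is bolted on; the fingertips stand 182 mm ahead of it and the grasp point (between the pads) lies 164 mm ahead of it (manip.tip_extent is the distance from the TCP to the fingertips, in m); z points along the fingers, y is the line along which they close (so a half turn about z gives the same grasp; the last joint's range is limited). The gripper opens to 87 mm and grips with 3 to 60 N. Pads are 19 mm wide; open, the fingers measure 117 mm over their backs; the gripper's body (75 mm by 190 mm) begins 51 mm behind the grasp point.
Start: joints at [-61.788, 22.042, 0.453, 0, -68.411, -14.817], TCP at [0.145, -0.608, 0.405] pointing down, gripper open.
Joint ranges: [-179.83, 179.83], [-69.29, 118.12], [-61.27, 80.66], [-181.25, 117.63], [-171.15, -9.14], [-177.46, 177.46]. Speed limits (degrees/s): [159.86, 159.86, 180, 180, 180, 180].

## Interface

Orientations are given as [roll, pitch, yaw] about the fixed x, y, z axes, in that order (R = Rz(yaw) Ry(pitch) Rx(roll)).
In Python, from bench import manip, workorder, get_image, read_state gives the robot as it stands (manip), with the cameras as plain functions, the job (workorder) and the readings as plain functions.
- The arm moves only by the tool nudge_tcp, called in YAML: its name, and indented under it one key for each argument. Schema: {"type":"object","properties":{"motion":{"type":"object","properties":{"segments":{"type":"array","items":{"type":"array","items":{"type":"number"},"minItems":4,"maxItems":4},"minItems":1,"maxItems":8}},"additionalProperties":false,"required":["segments"]},"finger_gap":{"type":"number"},"squeeze":{"type":"number"},"only":{"type":"string"},"quiet":{"type":"boolean"},"lines":{"type":"string"}},"required":["motion"],"additionalProperties":false}. motion is an object whose key "segments" holds a list of rows, 1 to 8 of them, each of 4 numbers: dx, dy, dz in shares of 100 cm (1.0 is 100 cm), then a turn about the tool's z in parts of the range, where 1.0 means 4 rad; each row is the pose to reach, as a shift and turn from the pose commanded when the call began, along the tool's axes at that moment; what a row does not reach only later rows make up. A row lasts 1/12 s, in which the tool goes at most 0.0417 m and 7.16 degrees, less where a joint would pass 70% of its speed; a pose out of reach is approached as far as the arm can. finger_gap is the finger opening in m, set as the call begins (left out keeps the last). The fingers move at their own pace and stop on an object; squeeze is the grip in N (left out, the last holds). Time passes only in rows, so rows that do not move let the fingers close. The tool returns the time, the measured TCP pose, the force, the opening and the grip force at its end. only (a regular expression) keeps the lines of the reply that match it, lines (a string "A,B") keeps lines A to B, and quiet returns only ok. Input that does not fit is refused with a message, and nothing moves.
- read_state(): the state, without advancing time (a new reading comes with each control period).
- get_image(name): name is "scene" or "top" or "wrist"; returns a dict with "img" (384x512x3 uint8, red, green, blue), "camera_matrix" (3x3 intrinsics, pixels), "R" (3x3) and "t" (3): a world point X has camera coordinates R X + t; the wrist camera has in their place "T_tool_cam" (4x4, takes a point from camera to tool coordinates, whose origin is the TCP and whose axes are the flange's). Camera axes: x right, y down, z forward; pixel columns grow to the right and rows downward; lengths in m; the calibration is good to about 2 mm. A picture is of the moment at which its call begins: read the wrist's pose just before it. There is no depth.
- workorder.finish_job(): hands the job in; it is judged then, once.
The state is a dict: "clock": time; "joint_pos": joint angles; "joint_vel": joint speeds; "effort": joint torques, N m; "eef_pos": TCP position; "tool_rot": TCP orientation; "ft_force": force on the tool from outside, world axes, zero at the start; "torque": the same for the moment, N m; "opening": finger opening in m; "grasp_force": force on a finger pad.
Only numpy, scipy, OpenCV 4.12 (cv2) and the standard library are available. Lean on these libraries where they do the work, as an engineer would, in place of code of your own. Each camera call takes 0.05 s, during which the arm holds its last target. There are 200 camera calls.

## Working session

There is one attempt and no reset: what is moved stays moved. The work goes in short steps, Python scripts to look and compute and a tool call to move; the robot and the scene stay as the last step left them, time stands still between calls to the robot, and variables do not carry over. Pictures are saved under pics/ and viewed, at most 10 in all, crops included, and the job is handed in when it is done.

```bash
ls; mkdir -p pics
```

Create h.py:
```python
import numpy as np, cv2
from bench import manip, workorder, get_image, read_state
from scipy.spatial.transform import Rotation as Ro
def snap(name,fn,crop=None,scale=1):
    s=read_state(); d=get_image(name)
    im=cv2.cvtColor(np.asarray(d["img"]),cv2.COLOR_RGB2BGR)
    cv2.imwrite(f"pics/{fn}_raw.png",im)
    K=np.array(d["camera_matrix"])
    if "R" in d: R=np.array(d["R"]);t=np.array(d["t"])
    else:
        T=np.eye(4);T[:3,:3]=Ro.from_euler('xyz',s["tool_rot"],degrees=True).as_matrix();T[:3,3]=s["eef_pos"]
        C=np.linalg.inv(T@np.array(d["T_tool_cam"]));R=C[:3,:3];t=C[:3,3]
    np.savez(f"pics/{fn}.npz",K=K,R=R,t=t)
    if crop: x0,y0,x1,y1=crop; im=im[y0:y1,x0:x1]
    if scale!=1: im=cv2.resize(im,None,fx=scale,fy=scale,interpolation=cv2.INTER_CUBIC)
    cv2.imwrite(f"pics/{fn}.png",im)
    return s
def pix2w(fn,u,v,z):
    c=np.load(f"pics/{fn}.npz");r=c["R"].T@np.linalg.inv(c["K"])@[u,v,1];o=-c["R"].T@c["t"]
    return o+r*(z-o[2])/r[2]
def w2pix(fn,X):
    c=np.load(f"pics/{fn}.npz");p=c["K"]@(c["R"]@np.array(X)+c["t"]);return p[:2]/p[2]
```

Run:
```python
from h import *
s=snap("top","top0",scale=1.5); snap("scene","sc0",scale=1.5)
print(s)
for n in("top0","sc0"):
  c=np.load(f"pics/{n}.npz");print(c["K"],c["R"],-c["R"].T@c["t"])
```

```text
bench.py
pics
{'clock': 0.0, 'joint_pos': array([-6.17890851e+01,  2.20914285e+01,  3.79602229e-01, -2.97526308e-02,
       -6.84100908e+01, -1.48156546e+01]), 'joint_vel': array([0.00094582, 0.0501887 , 0.08872365, 0.05586514, 0.06835099,
       0.05204562]), 'effort': array([ 5.69663607e-04, -3.90667927e+01,  1.87404996e+01,  4.22002763e+00,
        1.09129594e-02, -1.84302512e-04]), 'eef_pos': array([ 0.14477199, -0.60779281,  0.40364894]), 'tool_rot': array([ 1.79875065e+02, -4.45319215e-03, -1.66615712e+02]), 'ft_force': array([-0.42564414, -0.37265564,  0.59213131]), 'torque': array([-0.00358847,  0.03045108, -0.01335348]), 'grasp_force': 0.0, 'opening': 0.08702191722852094}
[[414.38380506   0.         247.84681269]
 [  0.         414.38380506 190.73541476]
 [  0.           0.           1.        ]] [[ 0.00802556 -0.99987561  0.01357744]
 [-0.98760702 -0.01005391 -0.15662467]
 [ 0.15674169 -0.01215218 -0.98756487]] [0.36485841 0.02466529 1.30519813]
[[474.11263771   0.         259.95968382]
 [  0.         474.11263771 189.70334434]
 [  0.           0.           1.        ]] [[ 0.75726426  0.65276726 -0.0211128 ]
 [ 0.36228967 -0.44674395 -0.8180257 ]
 [-0.54341241  0.61181267 -0.57479406]] [ 1.18860755 -0.70557132  0.75439462]
```

View pics/top0.png

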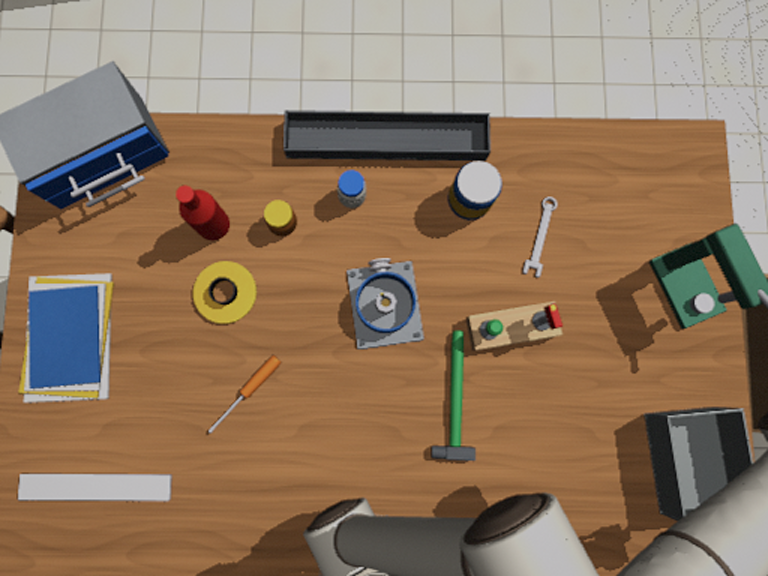

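View pics/sc0.png

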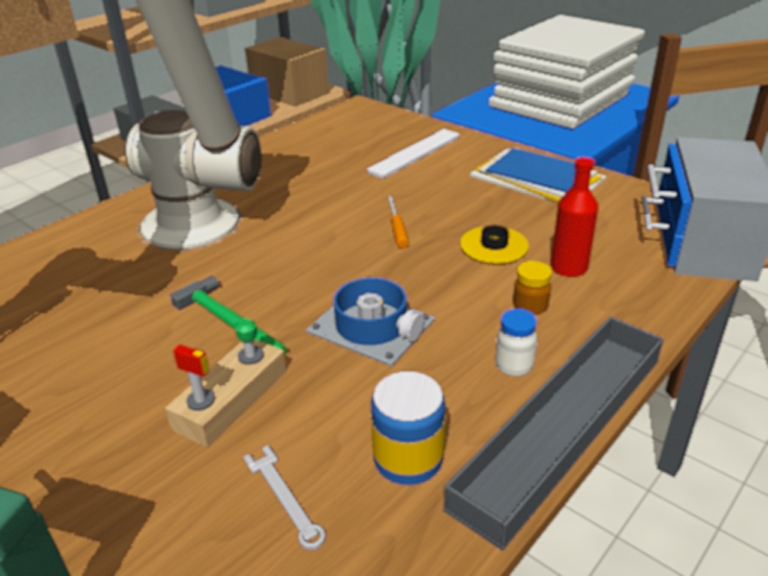

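The top view shows the cover at about (224,292), the drum at (386,302), the hub slot pointing right or up from centre, the shaft grip at (553,317) and the drift at (493,328), all in enlarged pixels. Next I measure these.

Create m.py:
```python
from h import *
def mask(fn,lo,hi,box):
    hsv=cv2.cvtColor(cv2.imread(f"pics/{fn}_raw.png"),cv2.COLOR_BGR2HSV)
    m=cv2.inRange(hsv,np.array(lo),np.array(hi));k=np.zeros_like(m);x0,y0,x1,y1=box;k[y0:y1,x0:x1]=m[y0:y1,x0:x1];return k
def circ(fn,m,z):
    cs,_=cv2.findContours(m,cv2.RETR_EXTERNAL,cv2.CHAIN_APPROX_NONE);c=max(cs,key=cv2.contourArea)
    c=cv2.convexHull(c)[:,0].astype(float)
    P=np.array([pix2w(fn,u,v,z)[:2] for u,v in c])
    A=np.c_[2*P,np.ones(len(P))];s=np.linalg.lstsq(A,(P**2).sum(1),rcond=None)[0]
    return s[:2],2*np.sqrt(s[2]+s[:2]@s[:2])
```

Run:
```python
from m import *
f="top0"
print("cover",circ(f,mask(f,(20,120,80),(35,255,255),(120,165,180,225)),.013))
m=mask(f,(100,100,40),(125,255,255),(225,170,290,235))
print("drum",circ(f,m,.060))
r=mask(f,(0,150,60),(8,255,255),(355,195,385,225))
ys,xs=np.nonzero(r);print("red",xs.min(),xs.max(),ys.min(),ys.max(),pix2w(f,xs.mean(),ys.mean(),.115))
for n,p in dict(b0=(470,325),b1=(558,305),b2=(563,331),b3=(474,351)).items(): print(n,pix2w(f,p[0]/1.5,p[1]/1.5,.044))
print("pulley",pix2w(f,380/1.5,266/1.5,.055))
im=cv2.imread("pics/top0_raw.png")
a=cv2.resize(im[165:240,220:295],(400,400),interpolation=cv2.INTER_CUBIC);b=cv2.resize(im[180:255,305:380],(400,400),interpolation=cv2.INTER_CUBIC)
cv2.imwrite("pics/c1.png",np.hstack([a,b]))
```

```text
cover (array([0.5555277 , 0.31824962]), np.float64(0.13259112398345518))
drum (array([ 0.53187057, -0.01738941]), np.float64(0.12131250993436221))
red 363 374 204 218 [ 0.49690566 -0.344981    0.115     ]
b0 [ 0.48677806 -0.19177575  0.044     ]
b1 [ 0.52964088 -0.37354154  0.044     ]
b2 [ 0.47627686 -0.38169369  0.044     ]
b3 [ 0.43404284 -0.19900999  0.044     ]
pulley [ 0.60513061 -0.00723565  0.055     ]
```

View pics/c1.png

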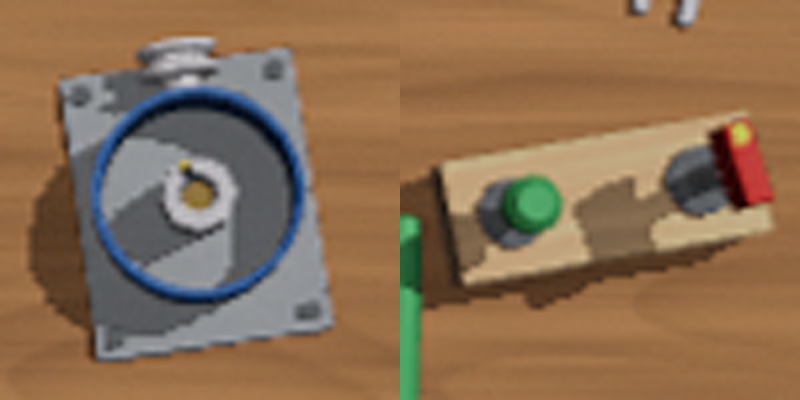

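Add to h.py:
```python
def go(x,y,z,yaw=None):
    s=read_state();R=Ro.from_euler('xyz',s["tool_rot"],degrees=True).as_matrix()
    d=np.array([x,y,z])-s["eef_pos"]
    print("tool delta",np.round(R.T@d,4),"eef",np.round(s["eef_pos"],4),"rot",np.round(s["tool_rot"],2),"t",round(s["clock"],2))
```

Run:
```python
from m import *
print(pix2w("top0",215/1.5,230/1.5,0),pix2w("top0",282/1.5,226/1.5,0))
c=pix2w("top0",220+186/5.333,165+166/5.333,.054)[:2]-[.5319,-.0174];print(c,np.degrees(np.arctan2(c[1],c[0])),np.hypot(*c))
go(.5555,.3182,.30)
```

```text
[0.69068409 0.34658901 0.        ] [0.70118261 0.20312307 0.        ]
[0.0151019  0.00507878] 18.58781474805944 0.01593302948563475
tool delta [-0.614   0.8056  0.1053] eef [ 0.1448 -0.6078  0.4038] rot [ 1.7989e+02 -1.0000e-02 -1.6661e+02] t 0.1
```

nudge_tcp:
  motion: {"segments":[[-0.025, 0.032, 0, 0], [-0.05, 0.064, 0, 0], [-0.075, 0.096, 0, 0], [-0.1, 0.128, 0, 0], [-0.125, 0.16, 0, 0], [-0.15, 0.192, 0, 0], [-0.175, 0.224, 0, 0], [-0.2, 0.256, 0, 0]]}
  finger_gap: 0.087

```text
clock: 0.77
eef_pos: [0.2801, -0.3108, 0.4045]
tool_rot: [180.0, -0.0, -166.6]
ft_force: [1.7, -0.1, 0.2]
opening: 0.0871
grasp_force: 0.0
```

nudge_tcp:
  motion: {"segments":[[-0.025, 0.032, 0, 0], [-0.05, 0.064, 0, 0], [-0.075, 0.096, 0, 0], [-0.1, 0.128, 0, 0], [-0.125, 0.16, 0, 0], [-0.15, 0.192, 0, 0], [-0.175, 0.224, 0, 0], [-0.2, 0.256, 0, 0]]}

```text
clock: 1.43
eef_pos: [0.4152, -0.0152, 0.4048]
tool_rot: [180.0, 0.0, -166.6]
ft_force: [0.8, -0.4, 0.8]
opening: 0.0868
grasp_force: 0.0
```

nudge_tcp:
  motion: {"segments":[[-0.024, 0.032, 0, 0], [-0.048, 0.065, 0, 0], [-0.072, 0.098, 0, 0], [-0.096, 0.13, 0, 0], [-0.12, 0.163, 0, 0], [-0.144, 0.195, 0, 0], [-0.168, 0.228, 0, 0], [-0.19, 0.26, 0, 0]]}

```text
clock: 2.1
eef_pos: [0.5404, 0.2818, 0.4041]
tool_rot: [-180.0, -0.0, -166.6]
ft_force: [0.2, 0.5, -0.0]
opening: 0.0873
grasp_force: 0.0
```

nudge_tcp:
  motion: {"segments":[[-0.012, 0.016, 0.02, 0], [-0.024, 0.032, 0.04, 0], [-0.024, 0.032, 0.07, 0], [-0.024, 0.032, 0.095, 0], [-0.024, 0.032, 0.105, 0], [-0.024, 0.032, 0.105, 0], [-0.024, 0.032, 0.105, 0], [-0.024, 0.032, 0.105, 0]]}

```text
clock: 2.77
eef_pos: [0.5564, 0.3166, 0.3018]
tool_rot: [179.9, 0.2, -166.6]
ft_force: [-0.1, 0.1, 0.4]
opening: 0.0871
grasp_force: 0.0
```

Run:
```python
from m import *
snap("wrist","w1"); go(.5555,.3182,.198)
print("cover",circ("w1",mask("w1",(20,120,80),(35,255,255),(0,0,512,384)),.013))
```

```text
tool delta [0.0008 0.0016 0.1041] eef [0.5564 0.3165 0.3021] rot [ 179.91    0.22 -166.6 ] t 2.82
cover (array([0.55710469, 0.31774993]), np.float64(0.1329397021411066))
```

View pics/w1.png

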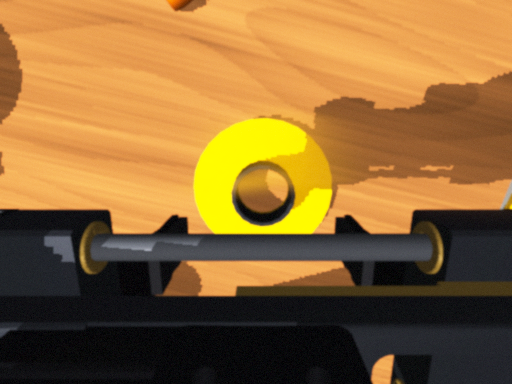

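The wrist view shows the cover centred at about (263,185), between the fingers and agreeing with the top view to 2 mm. I'll descend and grip.

nudge_tcp:
  motion: {"segments":[[0, 0.0015, 0.025, 0], [0, 0.0015, 0.05, 0], [0, 0.0015, 0.075, 0], [0, 0.0015, 0.09, 0], [0, 0.0015, 0.098, 0], [0, 0.0015, 0.103, 0], [0, 0.0015, 0.103, 0], [0, 0.0015, 0.103, 0]]}

```text
clock: 3.48
eef_pos: [0.556, 0.3182, 0.1982]
tool_rot: [179.9, 0.1, -166.6]
ft_force: [0.6, 0.4, 0.2]
opening: 0.087
grasp_force: 0.0
```

nudge_tcp:
  motion: {"segments":[[0, 0, 0, 0], [0, 0, 0, 0], [0, 0, 0, 0], [0, 0, 0, 0], [0, 0, 0, 0], [0, 0, 0, 0], [0, 0, 0, 0], [0, 0, 0, 0]]}
  finger_gap: 0.04
  squeeze: 20

```text
clock: 4.15
eef_pos: [0.5555, 0.3179, 0.1969]
tool_rot: [180.0, 0.0, -166.6]
ft_force: [-0.2, -0.6, 1.5]
opening: 0.0552
grasp_force: 20.0
```

nudge_tcp:
  motion: {"segments":[[0, 0, 0, 0], [0, 0, 0, 0], [0, 0, 0, 0], [0, 0, -0.01, 0], [0, 0, -0.03, 0], [0, 0, -0.06, 0], [0, 0, -0.09, 0], [0, 0, -0.12, 0]]}

```text
clock: 4.82
eef_pos: [0.5552, 0.3176, 0.3179]
tool_rot: [-180.0, -0.1, -166.6]
ft_force: [-0.1, 0.1, -1.8]
opening: 0.0555
grasp_force: 20.0
```

```bash
python3 -c "
from h import *
go(.5319,-.0174,.32)"
```

```text
tool delta [ 0.1003 -0.3205 -0.0018] eef [0.5552 0.3176 0.3179] rot [-1.7996e+02 -8.0000e-02 -1.6660e+02] t 4.82
```

nudge_tcp:
  motion: {"segments":[[0.008, -0.025, 0, 0], [0.02, -0.062, 0, 0], [0.032, -0.1, 0, 0], [0.044, -0.138, 0, 0], [0.056, -0.176, 0, 0], [0.067, -0.214, 0, 0], [0.079, -0.252, 0, 0], [0.088, -0.28, 0, 0]]}

```text
clock: 5.48
eef_pos: [0.5337, 0.0223, 0.317]
tool_rot: [-180.0, -0.1, -166.7]
ft_force: [0.4, 0.4, -1.9]
opening: 0.0557
grasp_force: 20.0
```

nudge_tcp:
  motion: {"segments":[[0.008, -0.025, 0, 0], [0.012, -0.038, 0.01, 0], [0.012, -0.039, 0.02, 0], [0.012, -0.04, 0.03, 0], [0.012, -0.0405, 0.035, 0], [0.012, -0.0405, 0.035, 0], [0.012, -0.0405, 0.035, 0], [0.012, -0.0405, 0.035, 0]]}

```text
clock: 6.15
eef_pos: [0.5329, -0.0162, 0.282]
tool_rot: [-180.0, 0.0, -166.5]
ft_force: [-0.1, 1.5, -1.4]
opening: 0.0554
grasp_force: 20.0
```

Run:
```python
from m import *
go(.5319,-.0174,.2489)
s=snap("top","t2",(210,150,330,260),5)
snap("wrist","w2")
z=s["eef_pos"][2]-.1969
print("z",z,"cover wrist",circ("w2",mask("w2",(20,120,60),(35,255,255),(0,0,512,384)),z+.013),
 "top",circ("t2",mask("t2",(20,120,60),(35,255,255),(210,150,330,260)),z+.013))
```

```text
tool delta [ 0.0012 -0.0009  0.0331] eef [ 0.5329 -0.0162  0.282 ] rot [-1.7999e+02  3.0000e-02 -1.6652e+02] t 6.15
z 0.08507260577455919 cover wrist (array([ 0.5401162 , -0.01970928]), np.float64(0.1391852157218951)) top (array([ 0.50732753, -0.02251749]), np.float64(0.09050629140923162))
```

View pics/w2.png

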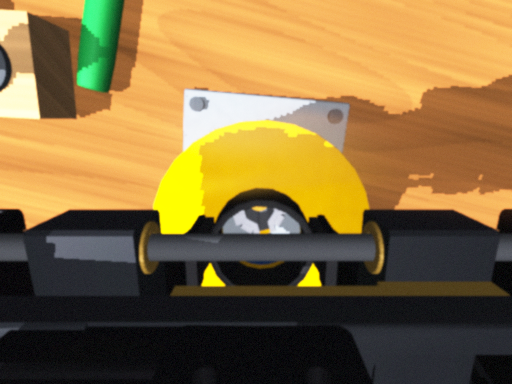

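The wrist view shows the cover held level with its arc apex near (268,120), and the hub visible through the collar at about (262,225). I'll fit only the free arc.

Run:
```python
from m import *
from scipy.optimize import least_squares
f="w2";z=.0851
m=mask(f,(20,120,60),(35,255,255),(0,0,512,205))
cs,_=cv2.findContours(m,cv2.RETR_EXTERNAL,cv2.CHAIN_APPROX_NONE);c=max(cs,key=cv2.contourArea)[:,0]
top={}
for u,v in c:
    if v<204: top[u]=min(v,top.get(u,999))
P=np.array([pix2w(f,u,v-.5,z+.013)[:2] for u,v in top.items()])
for loss in("linear","soft_l1"):
  r=least_squares(lambda q:np.hypot(*(P-q[:2]).T)-.066,[.533,-.017],loss=loss,f_scale=.001);print(r.x,np.std(r.fun))
```

```text
[ 0.5349482  -0.01647823] 0.0003529219471434641
[ 0.53494874 -0.01646348] 0.0003527597832379545
```

Run:
```python
from m import *
for z in(.006,.012):
  t=[pix2w("top0",220+a/5.333-.5,165+b/5.333-.5,z)[:2] for a,b in((81,96),(273,69),(308,310),(113,340))]
  w=[pix2w("w2",a,b,z)[:2] for a,b in((198,104),(335,117))]
  print(z,np.mean(t,0),"top",t[2],t[3],"wrist",w,np.ptp(t,0),np.linalg.norm(t[0]-t[1]),np.linalg.norm(t[1]-t[2]))
  e=t[1]-t[2]+t[0]-t[3];print(np.degrees(np.arctan2(e[1],e[0])))
k=pix2w("w2",260,208,.054)[:2];print("key",k)
```

```text
0.006 [ 0.53364178 -0.01687154] top [ 0.47062491 -0.08446107] [0.45197188 0.03012306] wrist [array([ 0.47061297, -0.08646383]), array([0.45396805, 0.02934412])] [0.16282423 0.13524227] 0.11605623011144665 0.14562583423467906
8.101140701179505
0.012 [ 0.5328623  -0.01667972] top [ 0.47013646 -0.0839571 ] [0.45156956 0.03009786] wrist [array([ 0.47060045, -0.08517993]), array([0.45434561, 0.02791398])] [0.16207227 0.13461769] 0.1155202553693666 0.14495330016331412
8.101140701179501
key [ 0.53334157 -0.01748413]
```

nudge_tcp:
  motion: {"segments":[[0.0013, -0.0013, 0.004, 0], [0.0013, -0.0013, 0.01, 0], [0.0013, -0.0013, 0.016, 0], [0.0013, -0.0013, 0.02, 0], [0.0013, -0.0013, 0.024, 0], [0.0013, -0.0013, 0.026, 0], [0.0013, -0.0013, 0.027, 0], [0.0013, -0.0013, 0.027, 0]]}

```text
clock: 6.92
eef_pos: [0.5315, -0.0187, 0.2545]
tool_rot: [-180.0, -0.0, -166.6]
ft_force: [0.2, -0.9, -1.6]
opening: 0.0556
grasp_force: 20.0
```

nudge_tcp:
  motion: {"segments":[[0, 0, 0.001, 0], [0, 0, 0.002, 0], [0, 0, 0.003, 0], [0, 0, 0.004, 0], [0, 0, 0.005, 0], [0, 0, 0.0055, 0], [0, 0, 0.006, 0], [0, 0, 0.006, 0]]}

```text
clock: 7.58
eef_pos: [0.5315, -0.0187, 0.2489]
tool_rot: [-180.0, 0.0, -166.6]
ft_force: [-0.4, -1.3, 1.2]
opening: 0.0555
grasp_force: 20.0
```

nudge_tcp:
  motion: {"segments":[[0, 0, 0, 0], [0, 0, 0, 0], [0, 0, 0, 0], [0, 0, 0, 0], [0, 0, 0, 0], [0, 0, 0, 0]]}
  finger_gap: 0.087

```text
clock: 8.08
eef_pos: [0.5316, -0.0186, 0.2488]
tool_rot: [-180.0, 0.0, -166.6]
ft_force: [0.8, -0.4, 0.2]
opening: 0.0839
grasp_force: 0.0
```

nudge_tcp:
  motion: {"segments":[[0, 0, -0.005, 0], [0, 0, -0.015, 0], [0, 0, -0.03, 0], [0, 0, -0.06, 0], [0, 0, -0.1, 0], [-0.02, 0, -0.13, 0], [-0.04, 0, -0.13, 0], [-0.04, 0, -0.13, 0]]}

```text
clock: 8.75
eef_pos: [0.573, -0.0087, 0.3825]
tool_rot: [-180.0, 0.5, -166.6]
ft_force: [0.6, -0.1, -1.4]
opening: 0.0867
grasp_force: 0.0
```

nudge_tcp:
  motion: {"segments":[[0, 0, 0, 0], [0, 0, 0, 0], [0, 0, 0, 0]]}

```text
clock: 9.0
eef_pos: [0.5696, -0.0096, 0.3781]
tool_rot: [180.0, -0.1, -166.6]
ft_force: [-0.5, 0.4, -0.1]
opening: 0.0868
grasp_force: 0.0
```

Run:
```python
from m import *
snap("wrist","w3");snap("scene","s3");snap("top","t3"); 
a=cv2.imread("pics/w3.png");b=cv2.resize(cv2.imread("pics/s3_raw.png")[150:280,190:320],(384,384),interpolation=cv2.INTER_CUBIC)
cv2.imwrite("pics/v3.png",cv2.resize(np.hstack([a,b]),None,fx=.89,fy=.89))
go(.53,-.017,.4)
print(circ("t3",mask("t3",(20,120,60),(35,255,255),(215,150,300,250)),.065),circ("w3",mask("w3",(20,120,60),(35,255,255),(0,0,512,384)),.065))
```

```text
tool delta [ 0.0406  0.002  -0.0216] eef [ 0.5699 -0.0096  0.3784] rot [-1.8000e+02 -7.0000e-02 -1.6661e+02] t 9.15
(array([ 0.52811332, -0.01990801]), np.float64(0.12529026013341782)) (array([ 0.5331959 , -0.01899733]), np.float64(0.13139732179627137))
```

View pics/v3.png

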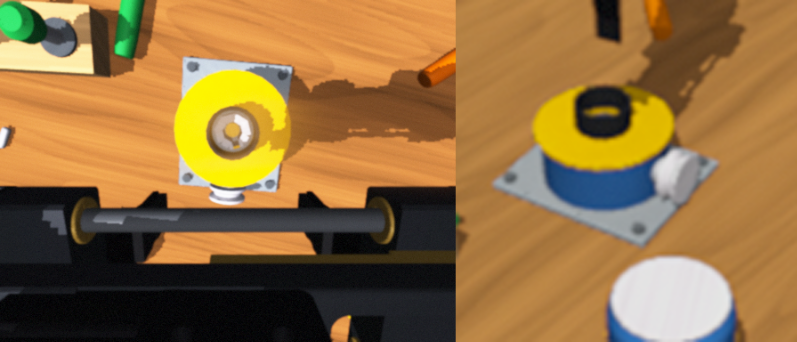

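The cover looks seated and level, with the hub visible through the collar at about (262,147) in raw wrist pixels. I'll enlarge it to find the keyway.

Run:
```python
import cv2
a=cv2.imread("pics/w3_raw.png")[120:176,232:292]
cv2.imwrite("pics/c4.png",cv2.resize(a,(600,560),interpolation=cv2.INTER_CUBIC))
```

```text
(no output)
```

View pics/c4.png

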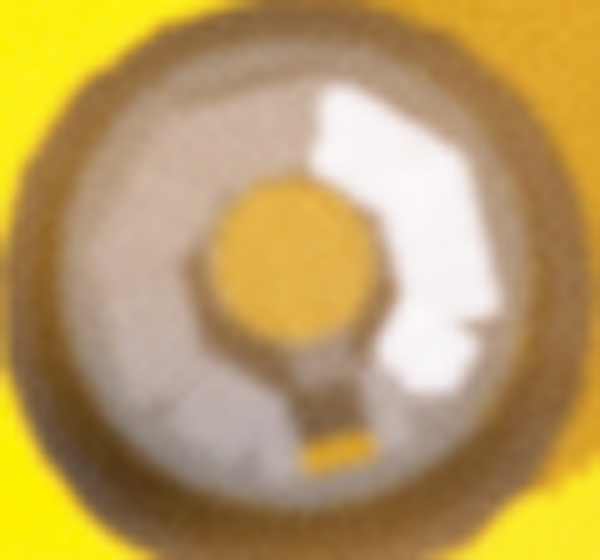

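The keyway mark is at (339,452) in the crop, with the hub centre at about (294,276) and the brass plunger at (293,262).

Run:
```python
from m import *
f="w3";P=lambda a,b,z:pix2w(f,232+a/10-.5,120+b/10-.5,z)[:2]
h=P(294,276,.054);print("hub",h,"plunger",P(293,262,.030))
for q in((303,455),(339,452),(374,440)):
  k=P(*q,.053)-h;print(k,np.degrees(np.arctan2(k[1],k[0])),np.hypot(*k))
go(.4955,-.342,.40)
print(w2pix("w3",[.5325,-.0172,.054]))
```

```text
hub [ 0.53369207 -0.01867631] plunger [ 0.5343242  -0.01865689]
[0.01818607 0.0052835 ] 16.199889534897075 0.01893802142028213
[0.01699612 0.00891934] 27.689900838300765 0.01919433981796671
[0.01489961 0.01222335] 39.36478896965969 0.01927196135078156
tool delta [ 0.1494 -0.3062 -0.0214] eef [ 0.5699 -0.0096  0.3784] rot [-1.8000e+02 -7.0000e-02 -1.6661e+02] t 9.15
[262.54585767 146.30572944]
```

nudge_tcp:
  motion: {"segments":[[0.006, -0.02, 0, 0], [0.02, -0.058, 0, 0], [0.034, -0.096, 0, 0], [0.048, -0.134, 0, 0], [0.062, -0.172, 0, 0], [0.076, -0.21, 0, 0], [0.09, -0.248, 0, 0], [0.102, -0.28, 0, 0]]}

```text
clock: 9.82
eef_pos: [0.5351, -0.3078, 0.3786]
tool_rot: [180.0, -0.0, -166.7]
ft_force: [1.1, 0.1, -0.7]
opening: 0.0866
grasp_force: 0.0
```

nudge_tcp:
  motion: {"segments":[[0.01, -0.02, 0, 0], [0.01, -0.026, 0, 0], [0.01, -0.026, 0, 0], [0.01, -0.026, 0, 0], [0.01, -0.026, 0, 0], [0.01, -0.026, 0, 0]]}

```text
clock: 10.32
eef_pos: [0.5327, -0.3317, 0.3789]
tool_rot: [180.0, -0.0, -166.5]
ft_force: [0.1, 0.4, -0.0]
opening: 0.0871
grasp_force: 0.0
```

Run:
```python
from m import *
go(.4955,-.342,.286);snap("wrist","w5")
u,v=w2pix("w5",[.4955,-.342,.1]).astype(int);print(u,v)
a=cv2.imread("pics/w5_raw.png");x0=max(u-80,0);y0=max(v-60,0);print(x0,y0)
cv2.imwrite("pics/c5.png",cv2.resize(a[y0:y0+120,x0:x0+160],(800,600),interpolation=cv2.INTER_CUBIC))
```

```text
tool delta [ 0.0386 -0.0013  0.0929] eef [ 0.5327 -0.3317  0.3789] rot [ 179.99   -0.   -166.5 ] t 10.32
259 149
179 89
```

View pics/c5.png

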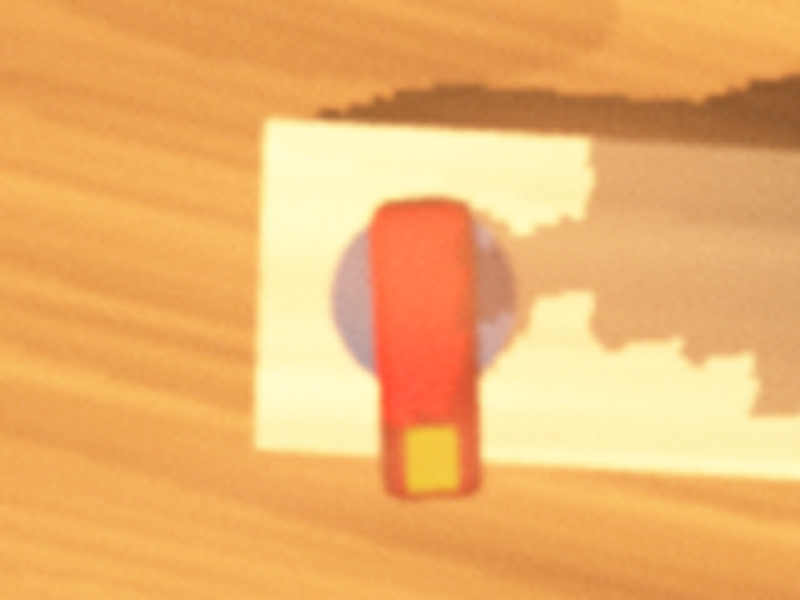

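The crop shows the grip from (422,200) to its yellow end at (431,495), centre (427,348), and the flange centred at about (424,297).

Run:
```python
from m import *
f="w5";P=lambda a,b,z:pix2w(f,179+a/5-.5,89+b/5-.5,z)[:2]
print("grip",P(427,348,.138),"flange",P(424,297,.049))
a,b=P(422,200,.138),P(431.5,495,.138);d=b-a;print(np.hypot(*d),np.degrees(np.arctan2(d[1],d[0])))
print("flange w",np.linalg.norm(P(332,297,.049)-P(517,297,.049)), "grip w",np.linalg.norm(P(372,200,.138)-P(472,200,.138)))
g=(P(427,348,.138)+P(424,297,.049))/2
go(*g,.286)
```

```text
grip [ 0.49747148 -0.3382855 ] flange [ 0.49818337 -0.33790331]
0.04510508826515339 15.409083923480278
flange w 0.03923454357125483 grip w 0.014877412969303906
tool delta [0.0354 0.002  0.093 ] eef [ 0.5327 -0.3317  0.379 ] rot [ 1.800e+02  1.000e-02 -1.665e+02] t 10.37
```

Units first: turns go in shares of 4 rad. So -1.9 degrees / 229.1831 = -0.0083.

nudge_tcp:
  motion: {"segments":[[0.02, 0.002, 0, -0.0083], [0.0354, 0.002, 0.02, -0.0083], [0.0354, 0.002, 0.05, -0.0083], [0.0354, 0.002, 0.075, -0.0083], [0.0354, 0.002, 0.09, -0.0083], [0.0354, 0.002, 0.095, -0.0083], [0.0354, 0.002, 0.095, -0.0083], [0.0354, 0.002, 0.095, -0.0083]]}

```text
clock: 11.03
eef_pos: [0.4982, -0.339, 0.2847]
tool_rot: [-179.9, 0.0, -164.6]
ft_force: [0.1, -0.1, 0.9]
opening: 0.0868
grasp_force: 0.0
```

nudge_tcp:
  motion: {"segments":[[0, 0, 0, 0], [0, 0, 0, 0], [0, 0, 0, 0], [0, 0, 0, 0], [0, 0, 0, 0], [0, 0, 0, 0], [0, 0, 0, 0], [0, 0, 0, 0]]}
  finger_gap: 0.005
  squeeze: 45

```text
clock: 11.7
eef_pos: [0.4974, -0.3393, 0.2837]
tool_rot: [180.0, -0.0, -164.7]
ft_force: [0.1, 0.6, 0.0]
opening: 0.0419
grasp_force: 0.0
```

nudge_tcp:
  motion: {"segments":[[0, 0, 0, 0], [0, 0, 0, 0], [0, 0, 0, 0], [0, 0, 0, 0], [0, 0, 0, 0], [0, 0, 0, 0]]}

```text
clock: 12.2
eef_pos: [0.4974, -0.3392, 0.2836]
tool_rot: [180.0, -0.0, -164.7]
ft_force: [0.5, -0.2, 0.2]
opening: 0.0153
grasp_force: 44.8
```

```bash
python3 -c "
from h import *
go(.498,-.338,.284)"
```

```text
tool delta [-0.0009  0.001  -0.0004] eef [ 0.4974 -0.3392  0.2836] rot [ 1.7998e+02 -1.0000e-02 -1.6471e+02] t 12.2
```

nudge_tcp:
  motion: {"segments":[[0, 0, -0.005, 0], [0, 0, -0.02, 0], [0, 0, -0.045, 0], [0, 0, -0.075, 0], [0, 0, -0.1, 0], [0, 0, -0.115, 0], [0, 0, -0.12, 0], [0, 0, -0.12, 0]]}

```text
clock: 12.87
eef_pos: [0.4973, -0.3392, 0.4048]
tool_rot: [-179.9, 0.1, -164.7]
ft_force: [0.4, -0.3, -2.5]
opening: 0.0155
grasp_force: 44.8
```

nudge_tcp:
  motion: {"segments":[[-0.006, 0.015, 0, 0], [-0.02, 0.05, 0, 0], [-0.034, 0.085, 0, -0.0087], [-0.048, 0.12, 0, -0.0175], [-0.062, 0.156, 0, -0.0262], [-0.076, 0.192, 0, -0.0349], [-0.09, 0.228, 0, -0.0436], [-0.1, 0.255, 0, -0.0502]]}

```text
clock: 13.53
eef_pos: [0.5261, -0.0643, 0.4016]
tool_rot: [179.9, -0.2, -153.1]
ft_force: [0.2, -0.5, -3.2]
opening: 0.0157
grasp_force: 44.8
```

```bash
python3 -c "
from h import *
go(.533,-.0187,.394)"
```

```text
tool delta [-0.0268  0.0376  0.0076] eef [ 0.5261 -0.0643  0.4016] rot [ 179.88   -0.18 -153.06] t 13.53
```

nudge_tcp:
  motion: {"segments":[[-0.01, 0.015, 0, 0], [-0.02, 0.03, 0, 0], [-0.0268, 0.0376, 0.005, 0], [-0.0268, 0.0376, 0.008, 0], [-0.0268, 0.0376, 0.008, 0], [-0.0268, 0.0376, 0.008, 0], [-0.0268, 0.0376, 0.008, 0]]}

```text
clock: 14.12
eef_pos: [0.5335, -0.0222, 0.3952]
tool_rot: [180.0, -0.1, -153.3]
ft_force: [0.8, 1.0, -2.3]
opening: 0.0154
grasp_force: 44.8
```

Run:
```python
from m import *
go(.533,-.0187,.333)
snap("top","t6");snap("scene","s6")
tip=read_state()["eef_pos"]-[0,0,.2716]
print(w2pix("s6",tip),w2pix("s6",[.5325,-.0175,.054]),w2pix("t6",tip+[0,0,.126]))
a=cv2.imread("pics/s6_raw.png")[90:250,190:310];b=cv2.imread("pics/t6_raw.png")[130:250,200:320]
cv2.imwrite("pics/v6.png",np.hstack([cv2.resize(a,(400,533),interpolation=cv2.INTER_CUBIC),cv2.resize(b,(400,533),interpolation=cv2.INTER_CUBIC)]))
```

```text
tool delta [-0.0012  0.0033  0.0622] eef [ 0.5335 -0.0222  0.3952] rot [ 1.7999e+02 -7.0000e-02 -1.5328e+02] t 14.12
[244.68745335 178.40343323] [246.73814591 200.8915903 ] [260.94975953 190.39349006]
```

View pics/v6.png

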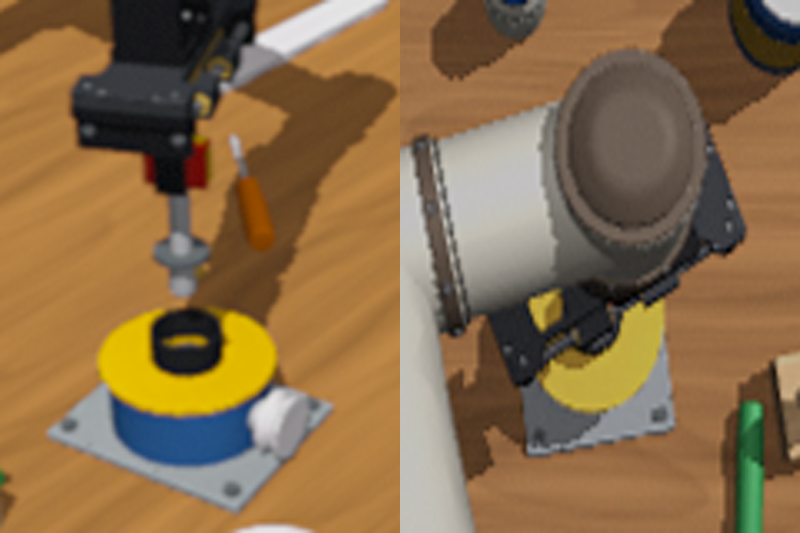

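The scene view shows the tip at about (183,290), predicted (182,295), just above the collar. The small lateral correction and descent follow.

nudge_tcp:
  motion: {"segments":[[-0.0012, 0.0033, 0, 0], [-0.0012, 0.0033, 0.01, 0], [-0.0012, 0.0033, 0.025, 0], [-0.0012, 0.0033, 0.04, 0], [-0.0012, 0.0033, 0.055, 0], [-0.0012, 0.0033, 0.062, 0], [-0.0012, 0.0033, 0.062, 0], [-0.0012, 0.0033, 0.062, 0]]}

```text
clock: 14.88
eef_pos: [0.5334, -0.0178, 0.3336]
tool_rot: [-180.0, -0.0, -153.2]
ft_force: [1.2, 0.8, -2.9]
opening: 0.0159
grasp_force: 44.8
```

```bash
python3 -c "
from h import *
go(.533,-.0187,.3116)"
```

```text
tool delta [ 0.0007 -0.0006  0.022 ] eef [ 0.5334 -0.0178  0.3336] rot [-1.7999e+02 -3.0000e-02 -1.5319e+02] t 14.88
```

nudge_tcp:
  motion: {"segments":[[0.0005, -0.0003, 0.002, 0], [0.0005, -0.0003, 0.004, 0], [0.0005, -0.0003, 0.006, 0], [0.0005, -0.0003, 0.008, 0], [0.0005, -0.0003, 0.01, 0], [0.0005, -0.0003, 0.012, 0], [0.0005, -0.0003, 0.013, 0], [0.0005, -0.0003, 0.013, 0]]}

```text
clock: 15.55
eef_pos: [0.5328, -0.0183, 0.3204]
tool_rot: [180.0, -0.0, -153.2]
ft_force: [0.2, -0.1, -2.7]
opening: 0.0156
grasp_force: 44.8
```

nudge_tcp:
  motion: {"segments":[[0, 0, 0.001, 0], [0, 0, 0.002, 0], [0, 0, 0.003, 0], [0, 0, 0.004, 0], [0, 0, 0.005, 0], [0, 0, 0.006, 0], [0, 0, 0.006, 0]]}

```text
clock: 16.13
eef_pos: [0.5329, -0.0183, 0.3145]
tool_rot: [180.0, -0.0, -153.2]
ft_force: [0.1, -0.5, -3.9]
opening: 0.0155
grasp_force: 44.8
```

Still no contact, 11 mm into the bore. Now past key height (TCP .3116) while watching the force.

nudge_tcp:
  motion: {"segments":[[0, 0, 0.001, 0], [0, 0, 0.002, 0], [0, 0, 0.003, 0], [0, 0, 0.004, 0], [0, 0, 0.005, 0], [0, 0, 0.005, 0], [0, 0, 0.005, 0]]}

```text
clock: 16.72
eef_pos: [0.5329, -0.0183, 0.3096]
tool_rot: [180.0, -0.0, -153.2]
ft_force: [0.7, 0.0, -2.9]
opening: 0.0157
grasp_force: 44.8
```

nudge_tcp:
  motion: {"segments":[[0, 0, 0.001, 0], [0, 0, 0.002, 0], [0, 0, 0.003, 0], [0, 0, 0.004, 0], [0, 0, 0.005, 0], [0, 0, 0.005, 0], [0, 0, 0.005, 0]]}

```text
clock: 17.3
eef_pos: [0.5329, -0.0183, 0.3046]
tool_rot: [180.0, -0.0, -153.2]
ft_force: [0.8, -0.1, -3.3]
opening: 0.0154
grasp_force: 44.8
```

The key is in the keyway. Now I push home.

nudge_tcp:
  motion: {"segments":[[0, 0, 0.001, 0], [0, 0, 0.002, 0], [0, 0, 0.004, 0], [0, 0, 0.006, 0], [0, 0, 0.008, 0], [0, 0, 0.009, 0], [0, 0, 0.009, 0], [0, 0, 0.009, 0]]}

```text
clock: 17.97
eef_pos: [0.5331, -0.0183, 0.2965]
tool_rot: [-180.0, 0.0, -153.2]
ft_force: [-1.6, -0.8, 5.6]
opening: 0.0157
grasp_force: 44.9
```

nudge_tcp:
  motion: {"segments":[[0, 0, 0.001, 0], [0, 0, 0.002, 0], [0, 0, 0.003, 0], [0, 0, 0.003, 0], [0, 0, 0.003, 0]]}

```text
clock: 18.38
eef_pos: [0.5331, -0.0183, 0.2937]
tool_rot: [-180.0, 0.1, -153.2]
ft_force: [-1.5, -0.7, 6.7]
opening: 0.0152
grasp_force: 44.9
```

nudge_tcp:
  motion: {"segments":[[0, 0, 0.001, 0], [0, 0, 0.0015, 0], [0, 0, 0.002, 0], [0, 0, 0.002, 0], [0, 0, 0.002, 0], [0, 0, 0.002, 0]]}
  squeeze: 55

```text
clock: 18.88
eef_pos: [0.5331, -0.0182, 0.2935]
tool_rot: [-179.9, 0.1, -153.1]
ft_force: [-5.8, 1.0, 16.6]
opening: 0.0158
grasp_force: 54.9
```

The force rises sharply, so the flange is on the hub. One check of the cover before handing in.

nudge_tcp:
  motion: {"segments":[[0, 0, 0, 0], [0, 0, 0, 0], [0, 0, 0, 0], [0, 0, 0, 0]]}

```text
clock: 19.22
eef_pos: [0.5331, -0.0182, 0.2935]
tool_rot: [-179.9, 0.1, -153.1]
ft_force: [-5.9, 1.1, 16.9]
opening: 0.0157
grasp_force: 54.9
```

Run:
```python
from h import *
snap("scene","s9",(190,120,320,240),5)
```

```text
(no output)
```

View pics/s9.png

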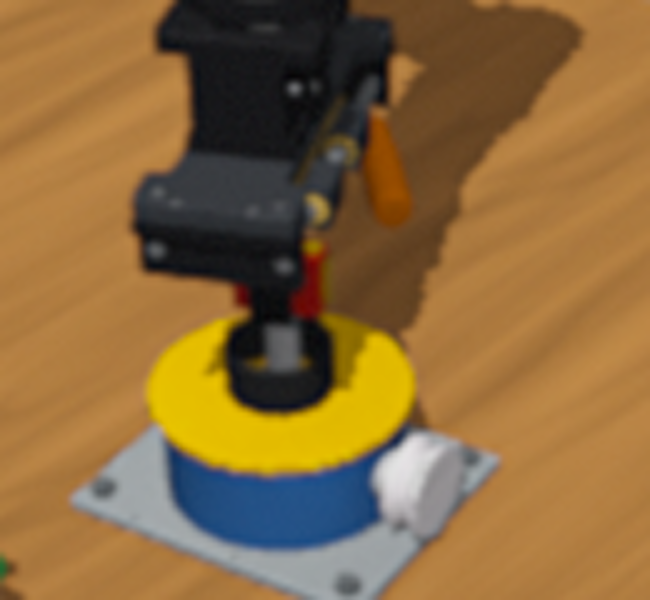

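The cover sits level on the rim (centre about (280,390)) and the shaft is down through the collar at (283,350). Handing in.

```bash
python3 -c "
from bench import manip, workorder, get_image, read_state
print(workorder.finish_job())"
```

```text
the job is handed in; nothing more can be done
None
```

I handed the job in at about 19 s with the cover seated level and released, and the keyed shaft still gripped and held fully home on the plunger; the judge's verdict was not shown.

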